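Clamp a carving blank by holding the vise bolt's hidden head

TASK

Clamp the tall round wooden blank in the bench vise. First slide it along the bench, without lifting it, in between the open jaws until it touches the wooden end stop; then reach down into the narrow gap behind the fixed jaw, grip the hexagonal bolt head there and hold it from turning, so that the driver running on the nut draws the moving jaw tight onto the blank. Finish still holding the bolt head, with the blank clamped, and leave the other things on the bench where they lie.

Things in the scene. Friction and masses are not known exactly. Their poses are not given: they have to be found in the camera images.
- vise: Dark iron carver's vise screwed to the bench. Origin: on the bench top where the blank's centre ends up when it is home and clamped. x runs into the vise, away from its open mouth; y runs from the fixed jaw to the moving jaw, parallel to the bolt; z up. 'Vise frame' in mm below: 130 deep, mouth opens to -x, jaw noses end at x = -25; bed 10 high from x = 31 to 111.
- fixed_jaw (a point): Fixed jaw (the bracket that the bolt goes through), face at y = -31.4, back at y = -45.4 in the vise frame; 34 mm high, but 62 high from x = 44 to 106. This point: the foot of its face. Behind its back is the narrow gap, 45 mm wide: to a back plate at y = -90 (56 high, x = 31 to 111), open upward and at both ends in x, floor at z = 10.
- moving_jaw: The other jaw, 18 mm thick, heights as the fixed jaw. Its face is at y = +44.4 in the vise frame while open (76 mm between the jaws). It carries a battery driver, whose top is 66 mm high and which reaches to y = +242 around x = 74. Origin: at the vise's origin while open, moving to -y with it; the foot of the face is 44.4 mm off it in y.
- jaw_slide (a joint): Closing travel of the moving jaw in m: 0 as found (open), about 0.013 when tight on the blank, 0.018 at its end. The driver always runs the nut. The bolt is not keyed: while free it just spins with the nut (about 2.5 rad/s) and the jaw stays. While its head is kept from turning, the jaw closes at nearly 2 mm/s (7 s) until the driver stalls on the blank at about 27 N. It does not run back.
- bolt: The steel vise bolt, level, along the vise's y axis, 74 mm in x and 40 mm high in the vise frame, spinning with the nut. Origin on its axis midway between the jaws (y = 0), not in the head; its y axis is the bolt's axis. When held it is pulled round with at most 0.14 N m.
- bolt_head (a point): Middle of the bolt's hexagonal head in the narrow gap: (74, -62, 40) mm in the vise frame. 30 mm across flats, 34.6 across corners, 16 long (y = -70 to -54); a collar 25 across fills the 9 mm to the fixed jaw's back. Gripped from above with a finger either side (closing along the vise's x), it turns until two flats lie on the pads; 20 to 50 N of grip hold it.
- end_stop (a point): Middle of the foot of the end stop's face: x = +31.4 mm in the vise frame. The stop is a wooden block 26 mm high between the jaws that ends the blank's way.
- blank: The tall round wooden blank to be clamped: bark-sided cylinder 62 mm in diameter (62.8 mm where it touches), 50 mm tall, about 0.1 kg, whitish top. Origin at the centre of its underside. It stands on the bench in front of the vise's mouth.
- low_blank: Bystander: lower, wider round blank of the same kind, 66 mm in diameter, 35 mm tall. Origin under its centre.
- sanding: Bystander: sanding block 78x99x32 mm. Origin under its centre.
- wedge: Bystander: softwood wedge 102x42x24 mm, lying flat. Origin under its centre.
- slip: Bystander: slip stone 48x90x17 mm. Origin under its centre.
- beater: Bystander: one-piece carver's mallet 284x174x80 mm, lying. Origin under its centre.
Mind the look-alikes: they are no part of the job. What is shaped like the blank but green or orange is not meant.

How it is judged:
By the outcome, as a careful person would: the job done as asked, in the order asked, and still so for the second after the job is handed in, while the arm keeps its last pose, push and grip.
It also fails if it takes over 72 s, if anything falls off the work surface, if the arm or the gripper's body presses on something with over 40 N, if the wrist force passes 120 N, or if a joint passes its speed limit or range.

ROBOT

A 6-joint arm with a two-finger parallel gripper is mounted at the origin on a cart in front of the work surface, level with it; the furniture and walls round the work are solid. World frame = base frame: x ahead of the robot, y to its left, z up, the work surface at z = 0. Lengths are in m, angles in rad, forces in N, time in s.
With the tool pointing down it reaches from about 0.35 to 0.775 m from the base axis. Payload 7.3 kg.
Tool frame: the origin (TCP) lies between the finger pads, 19 mm behind the fingertips; this is the grasp point; y points along the fingers, x is the direction in which the jaws open and shut, and the axes are right-handed (so a half turn about y gives the same grasp; the last joint's range is limited). The gripper opens to 92 mm and grips with 3 to 60 N. Pads are 19 mm wide; open, the fingers measure 130 mm over their backs; the gripper's body (75 mm by 190 mm) begins 47 mm behind the grasp point.
Start: joints at [-1.258, 0.342, 1.524, -0, 1.275, -0.146], TCP at [0.233, -0.471, 0.246] pointing down, gripper open.
Joint ranges: [-2.53, 2.53], [-0.77, 2.02], [0.04, 2.7], [-1, 4.14], [0.28, 2.66], [-3.11, 3.11]. Speed limits (rad/s): [2.57, 2.57, 3.14, 3.14, 3.14, 3.14].

INTERFACE

Orientations are given as a 3x3 rotation matrix whose columns are the frame's x, y, z axes.
In Python, from bench import get_obs, snapshot, get_calibration, hand_in, trace, tip_of gives the robot as it stands.
- The arm moves only by the tool move_arm, never from a script. Its argument "series" is a list of rows, each an object with "travel": the shift along the tool's x, y, z in cm, a list of three; "turn": the turn about the tool's y in rad. A call has 1 to 8 rows; each row shifts and turns the commanded pose from where the row before left it, along the tool's axes as they then stand; what a row does not reach is not made up. A row lasts 1/12 s, in which the tool goes at most 41.7 mm and 7.16 degrees, less where a joint would pass 70% of its speed; a pose out of reach is approached as far as the arm can. A call with a gripper value outside its range is refused whole. "claw" is the gripper's target within -1 to 1 (shut at 1, half-way at 0, fully open at -1), set as the call begins (left out, the last holds). The fingers move at their own pace and stop on an object; "squeeze" is the grip in N (left out, the last holds). Time passes only in rows, so rows that do not move let the fingers close. It gives the time, the measured TCP pose, the force and the opening at its end, in the units of the state.
- get_obs(): the state, without advancing time (a new reading comes with each control period).
- snapshot(name): name is "scene" or "top" or "wrist"; returns (picture, depth): 384x512x3 uint8, blue, green, red; 384x512 float32, m along the optical axis (not along the pixel's ray), 0 where there is no reading.
- get_calibration(name): a dict with "intrinsics" (3x3 intrinsics, pixels), "rvec" (rotation vector, rad) and "tvec" (3), from world to camera coordinates, as OpenCV has them; the wrist camera has in their place "mount" (4x4, takes a point from camera to tool coordinates, whose origin is the TCP and whose axes are the tool frame's). Camera axes: x right, y down, z forward; pixel columns grow to the right and rows downward; lengths in m; the calibration is good to about 2 mm. A picture is of the moment at which its call begins: read the wrist's pose just before it. get_calibration takes no time and is no camera call.
- hand_in(): hands the job in, once; it reports no verdict.
Trained networks look in the newest picture that a camera, given by its name, has taken for a name from the list of things; names that differ only in an ending like _2 or _b are one class to them, and where a whole thing is asked for, a point or a joint stands for the part that bears it (a point fixed in the world has none). Each returns a list of dicts, best first, with "p" (0 to 1); they miss things now and then, are a little off and sometimes report something else, mostly with a low value. They report only what shows in the picture. A call takes as long as a camera call. They do not tell look-alikes from the thing itself.
- trace(camera, target): "region" (384x512 bool, what is visible of it) and "bbox" ([left, top, right, bottom] in pixels, round what is visible of it).
- tip_of(camera, target): "at" ([row, column] in pixels: a listed point, or the origin of a listed thing).
The state is a dict: "clock": time; "joint_positions": joint angles; "qd": joint speeds; "joint_efforts": joint torques, N m; "tcp_pos": TCP position; "ee_rot": TCP orientation; "ft_force": force on the tool from outside, world axes, zero at the start; "torque": the same for the moment, N m; "gripper_width": opening from 0.0 (shut) to 1.0 (fully open).
Only numpy, scipy, OpenCV 4.12 (cv2) and the standard library are available. Lean on these libraries where they do the work, as an engineer would, in place of code of your own. Each camera call takes 0.05 s, during which the arm holds its last target. There are 200 camera calls.

## Working session

There is one attempt and no reset: what is moved stays moved. The work goes in short steps, Python scripts to look and compute and a tool call to move; the robot and the scene stay as the last step left them, time stands still between calls to the robot, and variables do not carry over. Pictures are saved under pics/ and viewed, about 8 in all and at most 12, crops included, and the job is handed in when it is done.

Besides the shell and the picture viewer there is one more tool, called after "Request:" by a JSON object that holds its "name" and its "arguments", one argument or row to a line. move_arm: Moves the arm, as the interface text tells. Its arguments: {"type":"object","properties":{"series":{"type":"array","items":{"type":"object","properties":{"travel":{"type":"array","items":{"type":"number"}},"turn":{"type":"number"}}}},"claw":{"type":"number"},"squeeze":{"type":"number"}},"required":["series"]}

```bash
ls; mkdir -p pics; cat > h.py <<'E'
import numpy as np, cv2
from bench import *
def cam(name):
    c=get_calibration(name); K=np.array(c["intrinsics"])
    if "mount" in c:
        o=get_obs(); T=np.eye(4); T[:3,:3]=o["ee_rot"]; T[:3,3]=o["tcp_pos"]; M=T@np.array(c["mount"])
        return K,M
    R=cv2.Rodrigues(np.array(c["rvec"],float))[0]; t=np.array(c["tvec"]).ravel()
    M=np.eye(4); M[:3,:3]=R.T; M[:3,3]=-R.T@t
    return K,M
def cloud(K,M,d):
    v,u=np.indices(d.shape); P=np.stack([(u-K[0,2])/K[0,0]*d,(v-K[1,2])/K[1,1]*d,d],-1)
    return P@M[:3,:3].T+M[:3,3]
def ray(K,M,r,c,z):
    w=M[:3,:3]@np.array([(c-K[0,2])/K[0,0],(r-K[1,2])/K[1,1],1]); o=M[:3,3]
    return o+w*(z-o[2])/w[2]
E
python3 - <<'E'
from h import *
np.set_printoptions(precision=3,suppress=True)
o=get_obs(); print(o["clock"],o["tcp_pos"],o["ee_rot"],o["gripper_width"])
ims=[]
for n in ["scene","top"]:
    K,M=cam(n); im,d=snapshot(n); P=cloud(K,M,d); np.savez(f"{n}.npz",im=im,d=d,P=P,K=K,M=M); print(n,M[:3,3]); cv2.imwrite(f"pics/{n}.png",im)
    for t in ["blank","low_blank","vise","moving_jaw","bolt"]:
        for r in trace(n,t)[:3]:
            m=r["region"]; q=P[m&(d>0)]; print(t,round(r["p"],2),r["bbox"],np.median(q,0),q.max(0) ) if len(q) else 0
    for t,z in [("blank",0),("vise",0),("fixed_jaw",0),("end_stop",0),("bolt_head",.04),("moving_jaw",0),("bolt",.04)]:
        for r in tip_of(n,t)[:2]: print("tip",t,round(r["p"],2),np.array(r["at"]),ray(K,M,*r["at"],z))
cv2.imwrite("pics/both.png",np.hstack([cv2.imread("pics/scene.png"),cv2.imread("pics/top.png")])[:, :])
E
```

```text
pics
0.0 [ 0.232 -0.47   0.245] [[ 0.443 -0.     0.897]
 [-0.897  0.002  0.443]
 [-0.002 -1.     0.   ]] 0.9996761725094896
scene [1.084 0.719 1.355]
blank 0.81 [274.5, 168.7, 287.1, 192.1] [ 0.474 -0.002  0.046] [0.499 0.019 0.059]
blank 0.77 [287.5, 198.1, 302.2, 215.0] [0.498 0.107 0.047] [0.521 0.131 0.056]
blank 0.54 [247.2, 150.3, 262.5, 171.5] [ 0.491 -0.129  0.045] [ 0.515 -0.108  0.059]
low_blank 0.83 [319.0, 215.9, 337.7, 234.7] [0.45  0.227 0.032] [0.478 0.257 0.041]
vise 0.8 [211.1, 174.2, 289.1, 256.6] [0.637 0.034 0.043] [0.69  0.222 0.07 ]
moving_jaw 0.59 [239.3, 196.7, 292.9, 257.7] [0.63  0.114 0.055] [0.669 0.222 0.07 ]
bolt 0.58 [222.7, 188.3, 243.6, 209.4] [ 0.645 -0.025  0.048] [0.664 0.022 0.061]
tip blank 0.84 [210.9 291.5] [0.499 0.099 0.   ]
tip blank 0.63 [167.5 253.2] [ 0.498 -0.132  0.   ]
tip vise 0.78 [194.3 252.5] [ 0.569 -0.036  0.   ]
tip fixed_jaw 0.81 [192.7 250.5] [ 0.57  -0.046  0.   ]
tip end_stop 0.74 [200.4 244. ] [ 0.608 -0.033  0.   ]
tip bolt_head 0.57 [191.2 224.6] [ 0.654 -0.08   0.04 ]
tip moving_jaw 0.81 [196.3 252.8] [ 0.573 -0.029  0. 
[... 565 characters left out ...]
.7, 140.9, 244.1, 191.5] [0.616 0.109 0.059] [0.671 0.22  0.071]
bolt 0.52 [236.1, 139.8, 286.1, 154.8] [ 0.636 -0.026  0.049] [0.658 0.026 0.06 ]
bolt 0.23 [359.1, 115.4, 430.6, 224.7] [ 0.609 -0.382  0.065] [ 0.821 -0.294  0.083]
tip blank 0.87 [213.8 255.5] [ 0.469 -0.018  0.   ]
tip blank 0.77 [209.7 209.2] [0.48  0.108 0.   ]
tip vise 0.88 [184.  263.8] [ 0.55  -0.041  0.   ]
tip vise 0.53 [167.7 260.5] [ 0.595 -0.032  0.   ]
tip fixed_jaw 0.79 [177.9 269.7] [ 0.567 -0.057  0.   ]
tip end_stop 0.73 [168.2 260.1] [ 0.593 -0.031  0.   ]
tip bolt_head 0.88 [148.5 281.2] [ 0.642 -0.086  0.04 ]
tip bolt 0.68 [216.2 120.6] [0.463 0.337 0.04 ]
tip bolt 0.55 [147.2 255.2] [ 0.645 -0.017  0.04 ]
```

```bash
python3 - <<'E'
import cv2,numpy as np
a=cv2.imread("pics/scene.png")[135:275,190:350]; b=cv2.imread("pics/top.png")[100:260,120:320]
a=cv2.resize(a,None,fx=2.5*1.0,fy=2.5,interpolation=3); b=cv2.resize(b,None,fx=2,fy=2,interpolation=3)
h=max(a.shape[0],b.shape[0]); pad=lambda i:cv2.copyMakeBorder(i,0,h-i.shape[0],0,0,0)
cv2.imwrite("pics/c1.png",np.hstack([pad(a),pad(b)]))
E
```

```text
(no output)
```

View pics/c1.png

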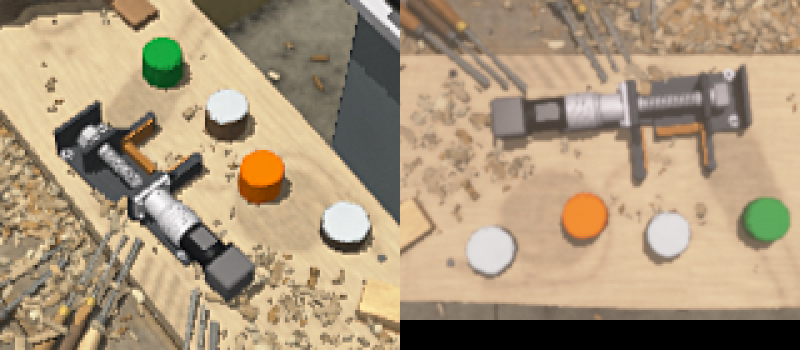

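View pics/top.png

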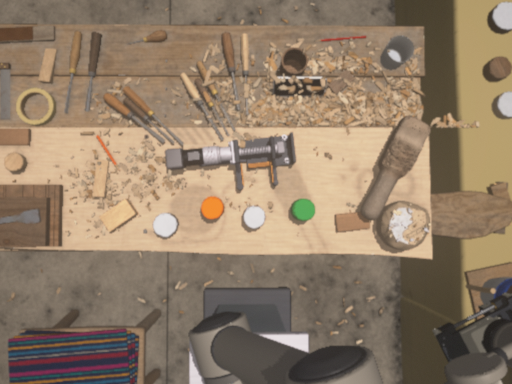

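The white-topped tall blank is at top-view pixel (254,216). The low blank is at (165,225), and the green and orange look-alikes are at (303,210) and (213,208). The vise mouth faces the robot, with the bolt head near (281,148). Next I move over for a wrist look.

Request:
{"name": "move_arm", "arguments": {
  "series": [
    {"travel": [-2.05, 0, 3.3], "turn": 0},
    {"travel": [-2.05, 0, 3.3], "turn": 0},
    {"travel": [-2.05, 0, 3.3], "turn": 0},
    {"travel": [-2.05, 0, 3.3], "turn": 0},
    {"travel": [-2.05, 0, 3.3], "turn": 0},
    {"travel": [-2.05, 0, 3.3], "turn": 0},
    {"travel": [-2.05, 0, 3.3], "turn": 0},
    {"travel": [-2.05, 0, 3.3], "turn": 0}
  ],
  "claw": -1
}}

```text
clock: 1.97
tcp_pos: [0.3972, -0.2051, 0.2458]
ee_rot: [[0.443, 0.0, 0.897], [-0.897, -0.0, 0.443], [0.001, -1.0, 0.0]]
ft_force: [2.2, -0.2, -0.5]
gripper_width: 0.998
```

Request:
{"name": "move_arm", "arguments": {
  "series": [
    {"travel": [-2.05, 0, 3.3], "turn": 0},
    {"travel": [-2.05, 0, 3.3], "turn": 0},
    {"travel": [-2.05, 0, 3.3], "turn": 0},
    {"travel": [-2.05, 0, 3.3], "turn": 0},
    {"travel": [0, 0, 0], "turn": 0.12},
    {"travel": [0, 0, 0], "turn": 0.12},
    {"travel": [0, 0, 0], "turn": 0.12},
    {"travel": [0, 0, 0], "turn": 0}
  ]
}}

```text
clock: 2.63
tcp_pos: [0.4788, -0.0744, 0.2455]
ee_rot: [[0.095, -0.0, 0.995], [-0.995, -0.0, 0.095], [0.0, -1.0, -0.0]]
ft_force: [0.3, 0.7, -0.4]
gripper_width: 1.002
```

```bash
python3 - <<'E'
from h import *
np.set_printoptions(precision=3,suppress=True)
o=get_obs(); print(o["clock"],o["tcp_pos"],o["ee_rot"],o["ft_force"]); print(get_calibration("wrist"))
n="wrist"; K,M=cam(n); im,d=snapshot(n); P=cloud(K,M,d); np.savez(f"w1.npz",im=im,d=d,P=P,K=K,M=M); cv2.imwrite("pics/w1.png",im)
for t in ["blank","vise"]:
    for r in trace(n,t)[:3]:
        m=r["region"]; q=P[m&(d>0)]; print(t,round(r["p"],2),r["bbox"],np.median(q,0),q.max(0) ) if len(q) else 0
for t,z in [("blank",0),("vise",0),("fixed_jaw",0),("end_stop",0),("bolt_head",.04),("moving_jaw",0),("bolt",.04)]:
    for r in tip_of(n,t)[:2]: print("tip",t,round(r["p"],2),np.array(r["at"]),ray(K,M,*r["at"],z))
E
```

```text
2.6333 [ 0.479 -0.074  0.245] [[ 0.095 -0.     0.995]
 [-0.995 -0.     0.095]
 [ 0.    -1.    -0.   ]] [ 0.272  0.666 -0.369]
{'intrinsics': array([[291.05 ,   0.   , 253.764],
       [  0.   , 291.05 , 192.884],
       [  0.   ,   0.   ,   1.   ]]), 'mount': array([[ 1.   , -0.   , -0.001,  0.   ],
       [ 0.   , -0.256,  0.967, -0.139],
       [-0.   , -0.967, -0.256,  0.07 ],
       [ 0.   ,  0.   ,  0.   ,  1.   ]])}
blank 0.87 [83.6, 128.1, 147.7, 181.8] [0.492 0.089 0.05 ] [0.519 0.154 0.053]
blank 0.85 [280.9, 148.2, 339.2, 203.9] [ 0.487 -0.139  0.05 ] [ 0.514 -0.112  0.052]
blank 0.73 [176.3, 154.8, 228.3, 210.2] [ 0.468 -0.016  0.05 ] [0.495 0.026 0.052]
vise 0.73 [0.8, 0.0, 313.4, 118.7] [0.623 0.023 0.049] [0.68  0.247 0.066]
tip blank 0.63 [168.1 304.9] [ 0.487 -0.142  0.   ]
tip blank 0.62 [176.2 208.9] [ 0.464 -0.015  0.   ]
tip fixed_jaw 0.91 [102.2 249.2] [ 0.564 -0.061  0.   ]
tip end_stop 0.57 [ 70.6 223. ] [ 0.598 -0.025  0.   ]
tip end_stop 0.53 [204.9 398.7] [ 0.449 -0.279  0.   ]
tip bolt_head 0.85 [ 21.4 276.4] [ 0.647 -0.083  0.04 ]
tip bolt 0.84 [ 24.3 217.4] [ 0.638 -0.021  0.04 ]
tip bolt 0.55 [ 98.6 251.5] [ 0.567 -0.064  0.04 ]
```

View pics/w1.png

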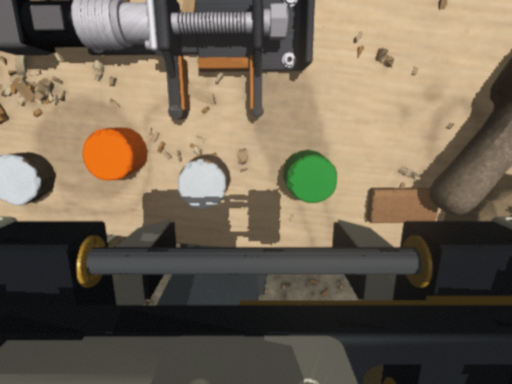

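```bash
cat > fit.py <<'E'
from h import *
from scipy.optimize import differential_evolution
B=[(-25,44,-45.4,-31.4,34),(44,106,-45.4,-31.4,62),(-25,44,44.4,62.4,34),(44,106,44.4,62.4,62),(31.4,40,-31,44,26)]
def fit(P,d):
    q=P[(d>0)].reshape(-1,3); q=q[(abs(q[:,0]-.60)<.12)&(q[:,1]>-.14)&(q[:,1]<.1)]*1000
    def cost(p):
        c,s=np.cos(p[2]),np.sin(p[2]); X=(q[:,0]-p[0])*c+(q[:,1]-p[1])*s; Y=-(q[:,0]-p[0])*s+(q[:,1]-p[1])*c
        e=0
        for a,b,l,h,z in B:
            i=(X>a)&(X<b)&(Y>l)&(Y<h); j=(X>a-5)&(X<b+5)&(Y>l-5)&(Y<h+5)&~i
            g=abs(q[:,2]-z)<4
            e-=(g&i).sum()-(~g&i).sum()
        # points of low bench height inside mouth
        return e
    r=differential_evolution(cost,[(540,610),(-70,10),(-.1,.25)],seed=1,popsize=30,tol=1e-6,maxiter=150)
    return r.x,r.fun
E
python3 - <<'E'
from fit import *
np.set_printoptions(precision=4,suppress=True)
for n in ["w1","top","scene"]:
    f=np.load(n+".npz"); x,c=fit(f["P"],f["d"]); print(n,x,c)
    t=x[2]; print("  head",x[:2]+np.array([[np.cos(t),-np.sin(t)],[np.sin(t),np.cos(t)]])@[74,-62])
f=np.load("w1.npz");P=f["P"];d=f["d"]
m=(abs(P[...,2]-.05)<.004)&(abs(P[...,0]-.468)<.045)&(abs(P[...,1]+.016)<.045)&(d>0)
v,u=np.nonzero(m); q=P[m]; print("blank",q.mean(0),q.min(0),q.max(0))
print(cv2.minEnclosingCircle((q[:,:2]*1000).astype(np.float32)))
E
```

```text
w1 [567.0594 -28.8875   0.1021] -1685.0
  head [646.9929 -83.0228]
top [565.1261 -27.5392   0.1139] -241.0
  head [645.6918 -80.729 ]
scene [565.5238 -34.1695   0.0974] -29.0
  head [645.2047 -88.6759]
blank [ 0.4653 -0.0137  0.0498] [ 0.4342 -0.0418  0.046 ] [0.4944 0.0145 0.0524]
((464.3867492675781, -13.148348808288574), 30.289798736572266)
```

Request:
{"name": "move_arm", "arguments": {
  "series": [
    {"travel": [-3.1, 0, -0.43], "turn": 0},
    {"travel": [-3.1, 0, -0.43], "turn": -0.007},
    {"travel": [0, 4, 0], "turn": 0},
    {"travel": [0, 4, 0], "turn": 0},
    {"travel": [0, 3, 0], "turn": 0},
    {"travel": [0, 0, 0], "turn": 0}
  ],
  "claw": -0.7
}}

```text
clock: 3.63
tcp_pos: [0.4604, -0.0131, 0.1308]
ee_rot: [[0.106, -0.01, 0.994], [-0.994, 0.002, 0.106], [-0.003, -1.0, -0.01]]
ft_force: [-1.4, 0.4, 0.1]
gripper_width: 0.853
```

```bash
python3 - <<'E'
from fit import *
np.set_printoptions(precision=4,suppress=True)
o=get_obs(); print(o["clock"],o["tcp_pos"],o["ee_rot"][:,0],o["gripper_width"])
n="wrist"; K,M=cam(n); im,d=snapshot(n); P=cloud(K,M,d); np.savez(f"w2.npz",im=im,d=d,P=P,K=K,M=M); cv2.imwrite("pics/w2.png",im)
m=(abs(P[...,2]-.05)<.004)&(abs(P[...,0]-.468)<.045)&(abs(P[...,1]+.016)<.045)&(d>0)
q=P[m]; print("blank",q.mean(0),q.min(0),q.max(0),cv2.minEnclosingCircle((q[:,:2]*1000).astype(np.float32)))
print(fit(P,d))
E
```

```text
3.6333 [ 0.4604 -0.0131  0.1308] [ 0.1063 -0.9943 -0.003 ] 0.8526573023839648
blank [ 0.4655 -0.0132  0.0499] [ 0.434  -0.0426  0.046 ] [0.4944 0.0152 0.0522] ((464.2290954589844, -13.212140083312988), 30.279125213623047)
(array([568.9638, -29.6187,   0.1215]), np.float64(-2959.0))
```

View pics/w2.png

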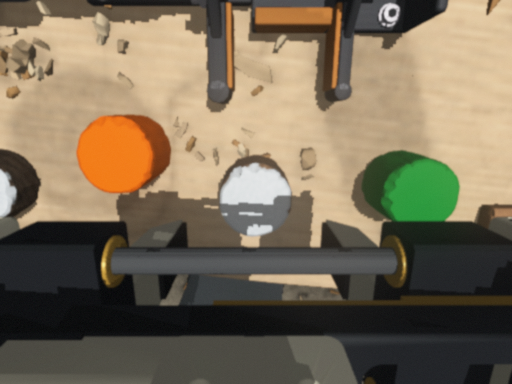

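Request:
{"name": "move_arm", "arguments": {
  "series": [
    {"travel": [0, 2.5, 0.4], "turn": 0},
    {"travel": [0, 2.5, 0], "turn": 0},
    {"travel": [0, 2.0, 0], "turn": 0},
    {"travel": [0, 0.3, 0], "turn": 0},
    {"travel": [0, 0, 0], "turn": 0},
    {"travel": [0, 0, 0], "turn": 0}
  ]
}}

```text
clock: 4.18
tcp_pos: [0.4694, -0.0139, 0.0644]
ee_rot: [[0.105, 0.003, 0.994], [-0.994, -0.001, 0.105], [0.001, -1.0, 0.003]]
ft_force: [0.1, -1.0, 0.0]
gripper_width: 0.849
```

```bash
python3 - <<'E'
from h import *
np.set_printoptions(precision=4,suppress=True)
o=get_obs(); print(o["clock"],o["tcp_pos"],o["ee_rot"],o["gripper_width"],o["ft_force"])
n="wrist"; K,M=cam(n); im,d=snapshot(n); P=cloud(K,M,d); np.savez(f"w3.npz",im=im,d=d,P=P,K=K,M=M); cv2.imwrite("pics/w3.png",im)
# jaw-inner edges, low part top z=34
for t in ["w1","w2","w3"]:
    f=np.load(t+".npz");P=f["P"];d=f["d"]
    m=(d>0)&(abs(P[...,2]-.034)<.003)&(P[...,0]>.54)&(P[...,0]<.61)&(P[...,1]>-.1)&(P[...,1]<.06); q=P[m]
    for s,nm in [(-1,"fixed"),(1,"moving")]:
        g=q[(q[:,1]<-.02) if s<0 else (q[:,1]>-.02)]
        xs=[];es=[];e2=[]
        for a in np.arange(.548,.604,.004):
            h=g[(g[:,0]>=a)&(g[:,0]<a+.004)]
            if len(h)>8: xs.append(h[:,0].mean()); es.append(np.percentile(h[:,1],96 if s<0 else 4)); e2.append(np.percentile(h[:,1],4 if s<0 else 96))
        if len(xs)>3: print(t,nm,len(g),"inner",np.polyfit(np.array(xs)-.567,es,1),"outer",np.polyfit(np.array(xs)-.567,e2,1),"minx",np.percentile(g[:,0],2))
    print(t, "head y/x", )
E
```

```text
4.1833 [ 0.4694 -0.0139  0.0644] [[ 0.1054  0.003   0.9944]
 [-0.9944 -0.0006  0.1054]
 [ 0.001  -1.      0.0029]] 0.8491923043602332 [ 0.0609 -0.9569  0.005 ]
w1 fixed 617 inner [ 0.1561 -0.0624] outer [ 0.1068 -0.0746] minx 0.5503550691597857
w1 moving 822 inner [0.0969 0.0157] outer [0.001  0.0319] minx 0.5414437181361056
w1 head y/x
w2 fixed 1505 inner [ 0.1397 -0.0619] outer [ 0.1953 -0.0742] minx 0.5500107270694385
w2 moving 1932 inner [0.0935 0.016 ] outer [0.1445 0.0325] minx 0.5413716455994748
w2 head y/x
w3 fixed 2721 inner [ 0.1412 -0.0619] outer [ 0.2131 -0.0742] minx 0.5499243573360717
w3 moving 3301 inner [0.097  0.0157] outer [0.108  0.0322] minx 0.5412512400161855
w3 head y/x
```

Request:
{"name": "move_arm", "arguments": {
  "series": [
    {"travel": [0, 0.4, -0.45], "turn": 0},
    {"travel": [0, 0.3, 0], "turn": 0},
    {"travel": [0, 0, 0], "turn": 0},
    {"travel": [0, 0, 0], "turn": 0}
  ]
}}

```text
clock: 4.57
tcp_pos: [0.4634, -0.014, 0.0557]
ee_rot: [[0.106, 0.0, 0.994], [-0.994, -0.0, 0.106], [0.0, -1.0, 0.0]]
ft_force: [0.0, 0.4, 0.1]
gripper_width: 0.85
```

Request:
{"name": "move_arm", "arguments": {
  "series": [
    {"travel": [0, 0, 0], "turn": 0},
    {"travel": [0, 0, 0], "turn": 0},
    {"travel": [0, 0, 0], "turn": 0},
    {"travel": [0, 0, 0], "turn": 0},
    {"travel": [0, 0, 0], "turn": 0},
    {"travel": [0, 0, 0], "turn": 0}
  ],
  "claw": 1,
  "squeeze": 8
}}

```text
clock: 5.07
tcp_pos: [0.4636, -0.014, 0.0556]
ee_rot: [[0.106, 0.0, 0.994], [-0.994, -0.0, 0.106], [0.0, -1.0, 0.0]]
ft_force: [0.3, 0.7, 1.4]
gripper_width: 0.681
```

Request:
{"name": "move_arm", "arguments": {
  "series": [
    {"travel": [0.5, 0, 0.3], "turn": 0},
    {"travel": [0.8, 0, 0.5], "turn": 0},
    {"travel": [0.6, 0, 0.7], "turn": 0},
    {"travel": [0.3, 0, 0.8], "turn": 0},
    {"travel": [0, 0, 0.8], "turn": 0},
    {"travel": [0, 0, 0.5], "turn": 0},
    {"travel": [0, 0, 0], "turn": 0},
    {"travel": [0, 0, 0], "turn": 0}
  ]
}}

```text
clock: 5.73
tcp_pos: [0.5027, -0.0321, 0.0556]
ee_rot: [[0.106, 0.002, 0.994], [-0.994, -0.0, 0.106], [0.001, -1.0, 0.002]]
ft_force: [0.8, 0.0, 1.8]
gripper_width: 0.679
```

```bash
python3 - <<'E'
from fit import *
np.set_printoptions(precision=4,suppress=True)
o=get_obs(); print(o["clock"],o["tcp_pos"],o["ee_rot"],o["gripper_width"],o["ft_force"])
n="wrist"; K,M=cam(n); im,d=snapshot(n); P=cloud(K,M,d); np.savez(f"w4.npz",im=im,d=d,P=P,K=K,M=M); cv2.imwrite("pics/w4.png",im)
for t in ["end_stop"]: print([ (r["p"],ray(K,M,*r["at"],0)) for r in tip_of(n,t)])
print(fit(P,d))
E
```

```text
5.7333 [ 0.5027 -0.0321  0.0556] [[ 0.1059  0.002   0.9944]
 [-0.9944 -0.0005  0.1059]
 [ 0.0007 -1.      0.002 ]] 0.6785061369224381 [0.7758 0.0248 1.8366]
[(0.73, array([ 0.5962, -0.0256,  0.    ]))]
(array([566.7258, -29.4301,   0.1085]), np.float64(-3091.0))
```

View pics/w4.png

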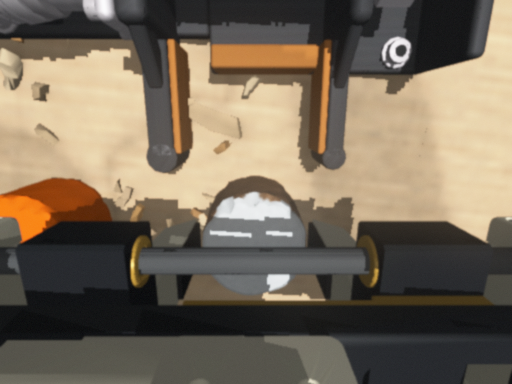

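The blank sits at column 253, centred between the jaw faces at columns 185 and 318. I'll slide it in.

Request:
{"name": "move_arm", "arguments": {
  "series": [
    {"travel": [0, 0, 0.5], "turn": 0},
    {"travel": [0, 0, 0.9], "turn": 0},
    {"travel": [0, 0, 1.0], "turn": 0},
    {"travel": [0, 0, 1.0], "turn": 0},
    {"travel": [0, 0, 1.0], "turn": 0},
    {"travel": [0, 0, 0.7], "turn": 0},
    {"travel": [0, 0, 0.4], "turn": 0},
    {"travel": [0, 0, 0], "turn": 0}
  ]
}}

```text
clock: 6.5
tcp_pos: [0.5568, -0.0261, 0.0555]
ee_rot: [[0.106, 0.001, 0.994], [-0.994, 0.0, 0.106], [0.0, -1.0, 0.001]]
ft_force: [1.3, 0.8, 3.4]
gripper_width: 0.683
```

Request:
{"name": "move_arm", "arguments": {
  "series": [
    {"travel": [0, 0, 0.2], "turn": 0},
    {"travel": [0, 0, 0.2], "turn": 0},
    {"travel": [0, 0, 0.2], "turn": 0},
    {"travel": [0, 0, 0], "turn": 0}
  ]
}}

```text
clock: 6.83
tcp_pos: [0.5618, -0.0256, 0.0555]
ee_rot: [[0.106, -0.001, 0.994], [-0.994, -0.0, 0.106], [-0.0, -1.0, -0.001]]
ft_force: [-1.7, -0.3, 4.6]
gripper_width: 0.683
```

Request:
{"name": "move_arm", "arguments": {
  "series": [
    {"travel": [0, 0, 0.2], "turn": 0},
    {"travel": [0, 0, 0.2], "turn": 0},
    {"travel": [0, 0, 0], "turn": 0}
  ]
}}

```text
clock: 7.08
tcp_pos: [0.5653, -0.0252, 0.0554]
ee_rot: [[0.106, -0.002, 0.994], [-0.994, -0.0, 0.106], [-0.0, -1.0, -0.002]]
ft_force: [-5.5, -0.6, 6.2]
gripper_width: 0.679
```

Request:
{"name": "move_arm", "arguments": {
  "series": [
    {"travel": [0, 0, 0.15], "turn": 0},
    {"travel": [0, 0, 0.15], "turn": 0},
    {"travel": [0, 0, 0], "turn": 0}
  ]
}}

```text
clock: 7.33
tcp_pos: [0.5669, -0.025, 0.0549]
ee_rot: [[0.106, -0.006, 0.994], [-0.994, 0.0, 0.106], [-0.001, -1.0, -0.006]]
ft_force: [-8.0, -1.2, 7.2]
gripper_width: 0.679
```

```bash
python3 - <<'E'
from fit import *
np.set_printoptions(precision=4,suppress=True)
ims=[]
for n in ["wrist","top","scene"]:
    K,M=cam(n); im,d=snapshot(n); P=cloud(K,M,d); np.savez(f"{n}5.npz",im=im,d=d,P=P,K=K,M=M); ims.append(im)
    if n!="scene":
        for r in trace(n,"blank")[:3]:
            q=P[r["region"]&(d>0)]; print(n,round(r["p"],2),np.median(q,0))
    if n=="wrist": print(fit(P,d))
s=cv2.resize(ims[2][160:240,200:300],None,fx=3.2,fy=3.2,interpolation=3)
cv2.imwrite("pics/c5.png",np.hstack([ims[0][:256],s]))
E
```

```text
wrist 0.6 [ 0.5794 -0.0241  0.0499]
(array([569.5601,  -8.3282,  -0.0025]), np.float64(9961.0))
top 0.79 [0.4866 0.0995 0.0502]
top 0.65 [ 0.4782 -0.1384  0.0495]
```

View pics/c5.png

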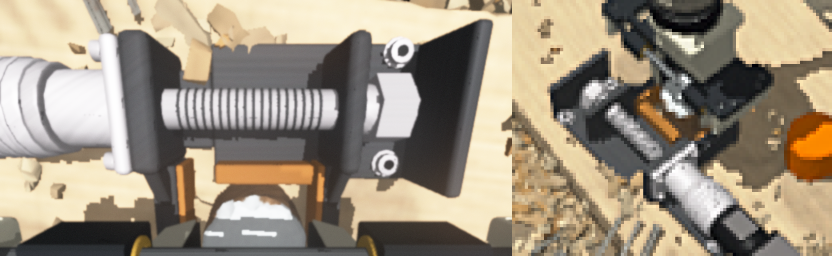

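The blank is up against the stop at (262,183). The bolt head shows clearly at (395,105) and the back plate is at columns 415–490. Next I compute refined numbers from this view.

```bash
python3 - <<'E'
from h import *
np.set_printoptions(precision=4,suppress=True)
f=np.load("wrist5.npz");P=f["P"]*1000;d=f["d"];K,M=f["K"],f["M"]
o=np.array([567.,-29.4]);t=.107
R=np.array([[np.cos(t),np.sin(t)],[-np.sin(t),np.cos(t)]])
V=(P[...,:2]-o)@R.T; X,Y,Z=V[...,0],V[...,1],P[...,2]
def rep(n,m): print(n,m.sum(),"X",np.percentile(X[m],[1,50,99]),"Y",np.percentile(Y[m],[1,50,99]),"Z",np.percentile(Z[m],[1,50,99]))
v,u=np.indices(d.shape); ok=d>0
rep("stop top",ok&(abs(Z-26)<2)&(X>20)&(X<55)&(abs(Y-5)<25))
rep("blank top",ok&(abs(Z-50)<4)&(X<45)&(X>-20)&(abs(Y-5)<34)&(v<215))
rep("fixed tall top",ok&(abs(Z-62)<1.5)&(X>40)&(Y<-20)&(Y>-60))
rep("mov tall top",ok&(abs(Z-62)<1.5)&(X>40)&(Y<75)&(Y>35))
rep("back plate top",ok&(abs(Z-56)<1.5)&(Y<-75)&(Y>-110))
for lo,hi in [(40,70),(70,110)]: rep("fixed face",ok&(abs(Z-52)<8)&(X>lo)&(X<hi)&(Y<-20)&(Y>-36))
rep("head",ok&(u>376)&(u<418)&(v>74)&(v<136)&(Z>44))
m=ok&(abs(Z-50)<3)&(X<45)&(X>-20)&(abs(Y-5)<34)&(v<215)
q=P[m]; A=np.c_[q[:,:2]-q[:,:2].mean(0),np.ones(len(q))]; print("top plane",np.linalg.lstsq(A,q[:,2],rcond=None)[0])
m=ok&(abs(Z-62)<1.5)&(X>40)&(Y<-20)&(Y>-60); print("fixed tall line slope dY/dX", np.polyfit(X[m],Y[m],1)[0])
q=[r for r in tip_of("wrist","bolt_head")[:2]]; 
for r in q: print(r, (R@(ray(K,M,*r["at"],.04)[:2]*1000-o)))
E
```

```text
stop top 1713 X [22.887  36.67   42.6205] Y [-19.3859   3.4344  26.6683] Z [24.3494 26.0423 27.6229]
blank top 1049 X [19.827  23.6521 28.6986] Y [-14.3226   4.5446  23.5936] Z [46.0761 49.0588 51.3625]
fixed tall top 2416 X [ 45.6565  76.5061 102.9809] Y [-44.4327 -40.1779 -36.2525] Z [60.5349 61.6926 63.262 ]
mov tall top 5785 X [ 45.3705  76.2597 103.0813] Y [48.8857 57.7503 70.7116] Z [60.5614 62.0661 63.4412]
back plate top 2896 X [ 32.4734  74.5524 108.5469] Y [-97.6185 -93.2375 -89.6922] Z [54.547  55.8325 57.2916]
fixed face 796 X [46.7427 64.9558 69.7804] Y [-35.977  -35.3867 -20.4477] Z [44.2023 48.8534 59.6866]
fixed face 1443 X [ 70.2339  78.4947 100.7719] Y [-35.9825 -33.3597 -20.3272] Z [44.1929 49.7912 59.519 ]
head 2327 X [60.9701 74.9876 88.4246] Y [-70.4656 -61.4756 -53.7075] Z [46.1865 53.738  57.5146]
top plane [-0.2326 -0.0466 49.2356]
fixed tall line slope dY/dX -0.002716063456054009
{'at': [108.9, 382.8], 'p': 0.65} [ 73.1625 -61.4534]
```

Request:
{"name": "move_arm", "arguments": {
  "series": [
    {"travel": [0.15, 0, 0], "turn": 0},
    {"travel": [0.15, 0, 0], "turn": 0},
    {"travel": [0, 0, 0], "turn": 0},
    {"travel": [0, 0, 0], "turn": 0}
  ]
}}

```text
clock: 7.97
tcp_pos: [0.567, -0.0266, 0.0549]
ee_rot: [[0.106, -0.006, 0.994], [-0.994, 0.002, 0.106], [-0.003, -1.0, -0.006]]
ft_force: [-7.8, 3.7, 6.8]
gripper_width: 0.683
```

Request:
{"name": "move_arm", "arguments": {
  "series": [
    {"travel": [0, 0, 0], "turn": 0},
    {"travel": [0, 0, 0], "turn": 0},
    {"travel": [0, 0, 0], "turn": 0},
    {"travel": [0, 0, 0], "turn": 0}
  ],
  "claw": -0.7
}}

```text
clock: 8.3
tcp_pos: [0.5698, -0.028, 0.0554]
ee_rot: [[0.105, 0.001, 0.994], [-0.994, -0.0, 0.105], [0.0, -1.0, 0.001]]
ft_force: [-0.0, -0.0, 1.0]
gripper_width: 0.847
```

Request:
{"name": "move_arm", "arguments": {
  "series": [
    {"travel": [0, -2.5, 0], "turn": 0},
    {"travel": [0, -4, 0], "turn": 0},
    {"travel": [0, -3.5, 0], "turn": 0},
    {"travel": [0, 0, 0], "turn": -0.12},
    {"travel": [0, 0, 0], "turn": -0.12},
    {"travel": [0, 0, 0], "turn": -0.12},
    {"travel": [0, 0, 0], "turn": -0.12},
    {"travel": [0, 0, 0], "turn": -0.12}
  ]
}}

```text
clock: 8.97
tcp_pos: [0.5697, -0.028, 0.1556]
ee_rot: [[0.653, 0.001, 0.757], [-0.757, -0.0, 0.653], [0.001, -1.0, 0.0]]
ft_force: [-0.3, 0.6, -0.5]
gripper_width: 0.85
```

Request:
{"name": "move_arm", "arguments": {
  "series": [
    {"travel": [0, 0, 0], "turn": -0.12},
    {"travel": [0, 0, 0], "turn": -0.12},
    {"travel": [0, 0, 0], "turn": -0.12},
    {"travel": [0, 0, 0], "turn": -0.12},
    {"travel": [0, 0, 0], "turn": -0.12},
    {"travel": [0, 0, 0], "turn": -0.12},
    {"travel": [0, 0, 0], "turn": -0.12},
    {"travel": [0, 0, 0], "turn": -0.12}
  ]
}}

```text
clock: 9.63
tcp_pos: [0.5697, -0.028, 0.1554]
ee_rot: [[0.995, 0.0, -0.101], [0.101, -0.0, 0.995], [0.0, -1.0, -0.0]]
ft_force: [-0.3, -0.7, -0.3]
gripper_width: 0.847
```

Request:
{"name": "move_arm", "arguments": {
  "series": [
    {"travel": [2.4, 0, -2.1], "turn": -0.012},
    {"travel": [2.4, 0, -2.1], "turn": 0},
    {"travel": [2.3, 0, -2.2], "turn": 0},
    {"travel": [0, 0, 0], "turn": 0},
    {"travel": [0, 0, 0], "turn": 0}
  ]
}}

```text
clock: 10.05
tcp_pos: [0.6473, -0.0854, 0.1545]
ee_rot: [[0.994, -0.0, -0.105], [0.105, 0.0, 0.994], [-0.0, -1.0, 0.0]]
ft_force: [-0.9, 0.4, 0.3]
gripper_width: 0.851
```

```bash
python3 - <<'E'
from fit import *
np.set_printoptions(precision=4,suppress=True)
ob=get_obs(); print(ob["clock"],ob["tcp_pos"],ob["ee_rot"],ob["gripper_width"],ob["ft_force"],ob["joint_positions"])
n="wrist"; K,M=cam(n); im,d=snapshot(n); P=cloud(K,M,d); np.savez(f"w6.npz",im=im,d=d,P=P,K=K,M=M); cv2.imwrite("pics/w6.png",im)
x,c=fit(P,d); print(x,c)
o=np.array([567.,-29.4]);t=.107
R=np.array([[np.cos(t),np.sin(t)],[-np.sin(t),np.cos(t)]])
print("tcp V",R@(np.array(ob["tcp_pos"])[:2]*1000-o))
V=(P[...,:2]*1000-o)@R.T; X,Y,Z=V[...,0],V[...,1],P[...,2]*1000; ok=d>0
def rep(n,m): print(n,m.sum(),"X",np.percentile(X[m],[1,50,99]),"Y",np.percentile(Y[m],[1,50,99]),"Z",np.percentile(Z[m],[1,50,99])) if m.any() else 0
rep("head",ok&(Z>46)&(Y<-50)&(Y>-80)&(X>50)&(X<100))
rep("blank top",ok&(abs(Z-50)<2)&(abs(X)<40)&(Y>-30)&(Y<40))
m=ok&(abs(Z-50)<2)&(abs(X)<40)&(Y>-36)&(Y<42)
if m.any(): print(cv2.minEnclosingCircle(np.c_[X[m],Y[m]].astype(np.float32)))
rep("fixed tall top",ok&(abs(Z-62)<1.5)&(X>40)&(Y<-20)&(Y>-60)); rep("back plate top",ok&(abs(Z-56)<1.5)&(Y<-80)&(Y>-110))
E
```

```text
10.05 [ 0.6473 -0.0854  0.1545] [[ 0.9945 -0.0004 -0.1052]
 [ 0.1052  0.      0.9945]
 [-0.0004 -1.      0.0001]] 0.8508603014979976 [-0.9135  0.3729  0.3001] [-0.2484  0.6511  1.2635 -0.0001  1.2274 -0.3537]
[564.2539 -10.7771   0.0721] 1973.0
tcp V [ 73.8318 -64.2267]
head 774 X [58.302  73.2803 97.5442] Y [-70.9661 -59.7133 -50.1749] Z [ 46.0757  53.5826 244.4602]
blank top 3977 X [-28.775   -1.7404  24.7725] Y [-23.2972   4.123   29.4637] Z [48.2299 50.043  51.6598]
((-1.8554661273956299, 3.3049731254577637), 29.847898483276367)
fixed tall top 659 X [ 44.9706  74.2302 102.6397] Y [-44.1759 -40.345  -36.2185] Z [60.5558 61.7141 63.2542]
back plate top 664 X [ 31.9527  71.4459 108.2195] Y [-97.4822 -93.2856 -89.9309] Z [54.5501 55.8209 57.2455]
```

View pics/w6.png

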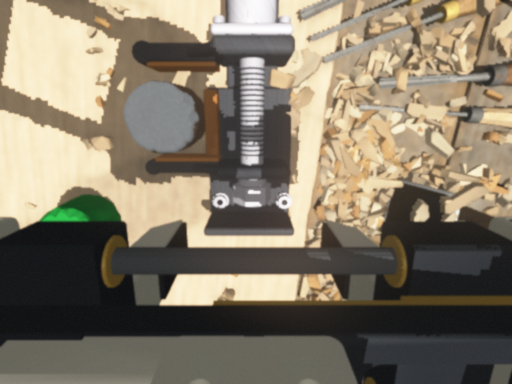

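```bash
python3 - <<'E'
from h import *
np.set_printoptions(precision=2,suppress=True)
o=np.array([567.,-29.4]);t=.107
R=np.array([[np.cos(t),np.sin(t)],[-np.sin(t),np.cos(t)]])
for n in ["w1","w2","w4","wrist5","w6"]:
    f=np.load(n+".npz");P=f["P"];d=f["d"]
    V=(P[...,:2]*1000-o)@R.T; X,Y,Z=V[...,0],V[...,1],P[...,2]*1000; ok=d>0
    m=ok&(abs(Z-26)<1.2)&(X>20)&(X<60)&(abs(Y-6)<34)
    for s in [(-28,-16),(-16,0),(0,16),(16,40)]:
        k=m&(Y>s[0])&(Y<s[1]); print(n,s,k.sum(),np.percentile(X[k],[1,5,50,95,99]) if k.sum()>10 else "")
    for nm,lo,hi in [("noses",-60,-20),("mnose",40,70)]:
        k=ok&(abs(Z-34)<2)&(X<20)&(X>-40)&(Y>lo)&(Y<hi)
        if k.sum()>10: print(n,nm,np.percentile(X[k],[0.5,1,5]))
E
```

```text
w1 (-28, -16) 91 [31.26 31.36 36.62 41.91 41.98]
w1 (-16, 0) 130 [31.38 31.62 36.76 41.97 42.22]
w1 (0, 16) 136 [31.11 31.7  36.8  42.17 42.4 ]
w1 (16, 40) 96 [30.85 31.86 36.95 42.39 42.5 ]
w1 noses [-22.84 -22.   -19.75]
w1 mnose [-24.21 -23.21 -20.89]
w2 (-28, -16) 258 [30.58 31.01 36.43 41.84 42.02]
w2 (-16, 0) 343 [30.82 31.25 36.45 41.75 41.98]
w2 (0, 16) 334 [30.85 31.27 36.47 41.78 42.13]
w2 (16, 40) 233 [30.8  31.24 36.14 41.55 42.23]
w2 noses [-23.06 -22.4  -20.2 ]
w2 mnose [-24.51 -23.81 -21.56]
w4 (-28, -16) 490 [30.54 31.28 36.59 41.75 42.33]
w4 (-16, 0) 667 [30.88 31.37 36.8  41.79 42.35]
w4 (0, 16) 642 [30.9  31.38 36.48 41.8  42.3 ]
w4 (16, 40) 433 [30.97 31.46 36.51 41.84 42.35]
w4 noses [-22.88 -22.26 -19.62]
w4 mnose [-24.09 -23.82 -20.99]
wrist5 (-28, -16) 374 [31.07 31.38 36.77 42.04 42.54]
wrist5 (-16, 0) 541 [25.26 31.03 36.74 42.11 42.6 ]
wrist5 (0, 16) 528 [27.87 29.97 36.72 42.15 42.58]
wrist5 (16, 40) 367 [22.02 31.07 36.77 42.17 42.64]
wrist5 noses [8.39 8.5  9.68]
wrist5 mnose [3.27 4.03 6.43]
w6 (-28, -16) 166 [30.38 31.2  36.63 41.81 42.17]
w6 (-16, 0) 223 [26.18 30.81 36.25 41.7  41.92]
w6 (0, 16) 233 [26.97 30.72 36.2  41.7  42.31]
w6 (16, 40) 168 [25.05 31.23 36.53 41.82 42.03]
w6 noses [-23.21 -22.64 -20.2 ]
w6 mnose [-24.43 -24.14 -21.6 ]
```

The blank's top measures about 1.5 mm short of the stop, so it probably settled back on release. I'll nudge it home with the shut fingers, low and from the front.

Request:
{"name": "move_arm", "arguments": {
  "series": [
    {"travel": [-3.5, 0, 1.7], "turn": 0},
    {"travel": [-3.5, 0, 1.7], "turn": 0},
    {"travel": [-3.5, 0, 1.7], "turn": 0},
    {"travel": [-3.5, 0, 1.65], "turn": 0},
    {"travel": [0, 0, 0], "turn": 0},
    {"travel": [0, 0, 0], "turn": 0},
    {"travel": [0, 0, 0], "turn": 0},
    {"travel": [0, 0, 0], "turn": 0}
  ],
  "claw": 1
}}

```text
clock: 10.77
tcp_pos: [0.5014, -0.0322, 0.1561]
ee_rot: [[0.994, 0.002, -0.107], [0.107, -0.001, 0.994], [0.002, -1.0, -0.001]]
ft_force: [-0.0, -0.0, 0.2]
gripper_width: 0.319
```

Request:
{"name": "move_arm", "arguments": {
  "series": [
    {"travel": [0, 3.5, 0], "turn": 0},
    {"travel": [0, 3.5, 0], "turn": 0},
    {"travel": [0, 3, 0], "turn": 0},
    {"travel": [0, 1.2, 0], "turn": 0},
    {"travel": [0, 0, 0], "turn": 0},
    {"travel": [0, 0, 0], "turn": 0}
  ]
}}

```text
clock: 11.27
tcp_pos: [0.501, -0.0323, 0.0431]
ee_rot: [[0.994, -0.001, -0.107], [0.107, 0.0, 0.994], [-0.001, -1.0, 0.0]]
ft_force: [0.2, -0.2, 0.4]
gripper_width: 0.005
```

Request:
{"name": "move_arm", "arguments": {
  "series": [
    {"travel": [0.5, 0, 0], "turn": 0},
    {"travel": [0.5, 0, 0], "turn": 0},
    {"travel": [0.2, 0, 0], "turn": 0},
    {"travel": [0.1, 0, 0], "turn": 0},
    {"travel": [0, 0, 0], "turn": 0}
  ]
}}

```text
clock: 11.68
tcp_pos: [0.514, -0.0307, 0.0441]
ee_rot: [[0.994, 0.001, -0.107], [0.107, -0.0, 0.994], [0.001, -1.0, -0.001]]
ft_force: [-0.1, 0.0, 0.2]
gripper_width: 0.003
```

Request:
{"name": "move_arm", "arguments": {
  "series": [
    {"travel": [0.1, 0, 0], "turn": 0},
    {"travel": [0.1, 0, 0], "turn": 0},
    {"travel": [0, 0, 0], "turn": 0}
  ]
}}

```text
clock: 11.93
tcp_pos: [0.5154, -0.0305, 0.0436]
ee_rot: [[0.994, 0.0, -0.107], [0.107, -0.0, 0.994], [0.0, -1.0, -0.0]]
ft_force: [-0.2, 0.3, 0.0]
gripper_width: 0.004
```

Request:
{"name": "move_arm", "arguments": {
  "series": [
    {"travel": [0.1, 0, 0], "turn": 0},
    {"travel": [0.1, 0, 0], "turn": 0},
    {"travel": [0, 0, 0], "turn": 0}
  ]
}}

```text
clock: 12.18
tcp_pos: [0.516, -0.0302, 0.0434]
ee_rot: [[0.994, -0.003, -0.107], [0.107, 0.0, 0.994], [-0.003, -1.0, 0.0]]
ft_force: [-4.8, -0.8, 3.9]
gripper_width: 0.006
```

Request:
{"name": "move_arm", "arguments": {
  "series": [
    {"travel": [-0.3, 0, 0], "turn": 0},
    {"travel": [-0.7, 0, 0], "turn": 0},
    {"travel": [0, -3.5, 0], "turn": 0},
    {"travel": [0, -4, 0], "turn": 0},
    {"travel": [0, -3.5, 0], "turn": 0},
    {"travel": [0, 0, 0], "turn": 0}
  ]
}}

```text
clock: 12.68
tcp_pos: [0.5105, -0.032, 0.16]
ee_rot: [[0.994, 0.012, -0.107], [0.107, -0.003, 0.994], [0.012, -1.0, -0.004]]
ft_force: [0.7, -0.2, 0.2]
gripper_width: 0.005
```

Request:
{"name": "move_arm", "arguments": {
  "series": [
    {"travel": [3.4, 0, -1.7], "turn": 0},
    {"travel": [3.4, 0, -1.7], "turn": 0},
    {"travel": [3.4, 0, -1.7], "turn": 0},
    {"travel": [3.3, 0, -1.7], "turn": 0},
    {"travel": [0, 0, 0], "turn": 0},
    {"travel": [0, 0, 0], "turn": 0}
  ],
  "claw": -0.7
}}

```text
clock: 13.18
tcp_pos: [0.6491, -0.0852, 0.1514]
ee_rot: [[0.994, -0.002, -0.106], [0.106, 0.0, 0.994], [-0.002, -1.0, 0.001]]
ft_force: [-0.4, 0.1, 0.2]
gripper_width: 0.391
```

```bash
cat > chk.py <<'E'
from h import *
import sys
np.set_printoptions(precision=2,suppress=True)
ob=get_obs(); print(ob["clock"],np.array(ob["tcp_pos"])*1000,ob["ee_rot"][:,0],ob["gripper_width"],ob["ft_force"])
n="wrist"; K,M=cam(n); im,d=snapshot(n); P=cloud(K,M,d); cv2.imwrite(f"pics/{sys.argv[1]}.png",im)
o=np.array([567.,-29.4]);t=.107
R=np.array([[np.cos(t),np.sin(t)],[-np.sin(t),np.cos(t)]])
print("tcp V",R@(np.array(ob["tcp_pos"])[:2]*1000-o))
V=(P[...,:2]*1000-o)@R.T; X,Y,Z=V[...,0],V[...,1],P[...,2]*1000; ok=d>0
def rep(n,m): print(n,m.sum(),"X",np.percentile(X[m],[1,50,99]),"Y",np.percentile(Y[m],[1,50,99])) if m.any() else 0
rep("head",ok&(Z>46)&(Z<60)&(Y<-50)&(Y>-80)&(X>50)&(X<100))
m=ok&(abs(Z-50)<2)&(X>-40)&(X<31)&(Y>-32)&(Y<33)
rep("blank",m); print(cv2.minEnclosingCircle(np.c_[X[m],Y[m]].astype(np.float32)))
rep("fixed tall top",ok&(abs(Z-62)<1.5)&(X>40)&(Y<-20)&(Y>-60)); rep("moving low top",ok&(abs(Z-34)<1.5)&(X<40)&(X>-30)&(Y>20)&(Y<70))
rep("stop",ok&(abs(Z-26)<1.2)&(X>20)&(X<60)&(Y>-28)&(Y<-16))
E
python3 chk.py w7
```

```text
13.1833 [649.07 -85.16 151.44] [ 0.99  0.11 -0.  ] 0.3912005403876104 [-0.38  0.08  0.22]
tcp V [ 75.65 -64.21]
head 802 X [58.64 73.35 87.94] Y [-70.99 -60.2  -50.32]
blank 4094 X [-28.75  -1.57  25.03] Y [-23.08   4.15  29.74]
((-1.5356611013412476, 3.7510271072387695), 29.825952529907227)
fixed tall top 680 X [ 44.66  74.34 102.49] Y [-44.28 -40.08 -36.11]
moving low top 1417 X [-23.73   2.52  38.56] Y [44.61 52.78 62.71]
stop 159 X [30.42 36.25 42.27] Y [-27.54 -22.1  -16.66]
```

Request:
{"name": "move_arm", "arguments": {
  "series": [
    {"travel": [-0.15, 0, 0.05], "turn": 0},
    {"travel": [0, 0, 0], "turn": 0},
    {"travel": [0, 0, 0], "turn": 0},
    {"travel": [0, 2.5, 0], "turn": 0},
    {"travel": [0, 3, 0], "turn": 0},
    {"travel": [0, 2, 0], "turn": 0},
    {"travel": [0, 0, 0], "turn": 0},
    {"travel": [0, 0, 0], "turn": 0}
  ]
}}

```text
clock: 13.9
tcp_pos: [0.6465, -0.0838, 0.0784]
ee_rot: [[0.994, -0.002, -0.107], [0.107, 0.0, 0.994], [-0.002, -1.0, 0.001]]
ft_force: [-1.0, -0.6, 0.0]
gripper_width: 0.852
```

Request:
{"name": "move_arm", "arguments": {
  "series": [
    {"travel": [0, 1, 0], "turn": 0},
    {"travel": [0, 1, 0], "turn": 0},
    {"travel": [0, 1, 0], "turn": 0},
    {"travel": [0, 0.5, 0], "turn": 0},
    {"travel": [0, 0, 0], "turn": 0},
    {"travel": [0, 0, 0], "turn": 0}
  ]
}}

```text
clock: 14.4
tcp_pos: [0.6471, -0.0842, 0.0431]
ee_rot: [[0.994, -0.001, -0.107], [0.107, 0.0, 0.994], [-0.001, -1.0, 0.0]]
ft_force: [0.5, -0.9, 0.7]
gripper_width: 0.849
```

```bash
python3 chk.py w8
```

```text
14.4 [647.09 -84.18  43.14] [ 0.99  0.11 -0.  ] 0.8486443892168921 [ 0.45 -0.92  0.74]
tcp V [ 73.78 -63.02]
head 783 X [58.12 72.56 87.26] Y [-70.36 -54.19 -50.1 ]
blank 13333 X [-28.16  -1.13  25.29] Y [-23.09   4.34  29.35]
((-1.580978274345398, 2.719327926635742), 29.99773597717285)
fixed tall top 2093 X [ 45.02  74.04 102.91] Y [-44.21 -39.98 -36.19]
moving low top 3187 X [-23.42   5.85  39.18] Y [30.07 49.84 55.66]
stop 454 X [22.22 36.58 42.22] Y [-27.87 -21.64 -16.11]
```

View pics/w8.png

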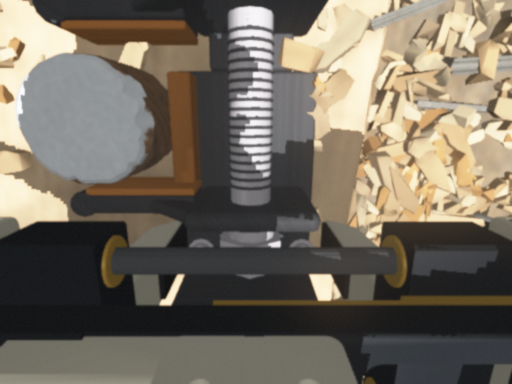

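The fingers straddle the head at (250,245) and the blank stands at the stop. I'll drop the last 3 mm and grip.

Request:
{"name": "move_arm", "arguments": {
  "series": [
    {"travel": [0, 0.3, 0], "turn": 0},
    {"travel": [0, 0, 0], "turn": 0},
    {"travel": [0, 0, 0], "turn": 0}
  ]
}}

```text
clock: 14.7
tcp_pos: [0.6473, -0.0842, 0.0406]
ee_rot: [[0.994, 0.0, -0.107], [0.107, -0.0, 0.994], [0.0, -1.0, -0.0]]
ft_force: [-0.8, 0.0, -0.3]
gripper_width: 0.847
```

Request:
{"name": "move_arm", "arguments": {
  "series": [
    {"travel": [0, 0, 0], "turn": 0},
    {"travel": [0, 0, 0], "turn": 0},
    {"travel": [0, 0, 0], "turn": 0},
    {"travel": [0, 0, 0], "turn": 0},
    {"travel": [0, 0, 0], "turn": 0},
    {"travel": [0, 0, 0], "turn": 0},
    {"travel": [0, 0, 0], "turn": 0},
    {"travel": [0, 0, 0], "turn": 0}
  ],
  "claw": 1,
  "squeeze": 38
}}

```text
clock: 15.37
tcp_pos: [0.6453, -0.0844, 0.04]
ee_rot: [[0.994, -0.005, -0.107], [0.107, -0.0, 0.994], [-0.005, -1.0, 0.0]]
ft_force: [-1.4, 0.5, 7.8]
gripper_width: 0.325
```

Request:
{"name": "move_arm", "arguments": {
  "series": [
    {"travel": [0, 0, 0], "turn": 0},
    {"travel": [0, 0, 0], "turn": 0},
    {"travel": [0, 0, 0], "turn": 0},
    {"travel": [0, 0, 0], "turn": 0},
    {"travel": [0, 0, 0], "turn": 0},
    {"travel": [0, 0, 0], "turn": 0},
    {"travel": [0, 0, 0], "turn": 0},
    {"travel": [0, 0, 0], "turn": 0}
  ]
}}

```text
clock: 16.03
tcp_pos: [0.6454, -0.0843, 0.0401]
ee_rot: [[0.994, -0.005, -0.107], [0.107, 0.0, 0.994], [-0.005, -1.0, 0.001]]
ft_force: [-6.1, -0.7, 2.8]
gripper_width: 0.329
```

Request:
{"name": "move_arm", "arguments": {
  "series": [
    {"travel": [0, 0, 0], "turn": 0},
    {"travel": [0, 0, 0], "turn": 0},
    {"travel": [0, 0, 0], "turn": 0},
    {"travel": [0, 0, 0], "turn": 0},
    {"travel": [0, 0, 0], "turn": 0},
    {"travel": [0, 0, 0], "turn": 0},
    {"travel": [0, 0, 0], "turn": 0},
    {"travel": [0, 0, 0], "turn": 0}
  ]
}}

```text
clock: 16.7
tcp_pos: [0.6453, -0.0843, 0.0401]
ee_rot: [[0.994, -0.005, -0.107], [0.107, 0.0, 0.994], [-0.005, -1.0, 0.001]]
ft_force: [-5.8, -1.2, 3.1]
gripper_width: 0.329
```

```bash
python3 chk.py w9
```

```text
16.7 [645.33 -84.34  40.06] [ 0.99  0.11 -0.  ] 0.32898031118960924 [-5.82 -1.17  3.09]
tcp V [ 72.01 -63.  ]
head 1212 X [50.58 73.22 97.22] Y [-71.63 -53.45 -50.17]
blank 13894 X [-28.15  -1.08  25.25] Y [-23.04   4.36  29.43]
((-1.5682178735733032, 2.828806161880493), 30.26066780090332)
fixed tall top 1849 X [ 46.43  72.8  100.14] Y [-44.34 -39.78 -36.31]
moving low top 3607 X [-23.71   4.31  39.07] Y [41.28 47.97 54.7 ]
stop 452 X [30.56 36.43 42.18] Y [-27.79 -21.92 -16.23]
```

Request:
{"name": "move_arm", "arguments": {
  "series": [
    {"travel": [-0.1, 0, 0], "turn": 0},
    {"travel": [0, 0, 0], "turn": 0},
    {"travel": [0, 0, 0], "turn": 0},
    {"travel": [0, 0, 0], "turn": 0},
    {"travel": [0, 0, 0], "turn": 0},
    {"travel": [0, 0, 0], "turn": 0},
    {"travel": [0, 0, 0], "turn": 0},
    {"travel": [0, 0, 0], "turn": 0}
  ]
}}

```text
clock: 17.42
tcp_pos: [0.6453, -0.0844, 0.0401]
ee_rot: [[0.994, -0.002, -0.107], [0.107, -0.0, 0.994], [-0.002, -1.0, 0.0]]
ft_force: [-6.2, -1.5, 0.8]
gripper_width: 0.324
```

Request:
{"name": "move_arm", "arguments": {
  "series": [
    {"travel": [0, 0, 0], "turn": 0},
    {"travel": [0, 0, 0], "turn": 0},
    {"travel": [0, 0, 0], "turn": 0},
    {"travel": [0, 0, 0], "turn": 0},
    {"travel": [0, 0, 0], "turn": 0},
    {"travel": [0, 0, 0], "turn": 0},
    {"travel": [0, 0, 0], "turn": 0},
    {"travel": [0, 0, 0], "turn": 0}
  ]
}}

```text
clock: 18.08
tcp_pos: [0.6453, -0.0844, 0.0401]
ee_rot: [[0.994, -0.002, -0.107], [0.107, -0.0, 0.994], [-0.002, -1.0, 0.0]]
ft_force: [-4.5, -2.0, -0.6]
gripper_width: 0.323
```

Request:
{"name": "move_arm", "arguments": {
  "series": [
    {"travel": [0, 0, 0], "turn": 0},
    {"travel": [0, 0, 0], "turn": 0},
    {"travel": [0, 0, 0], "turn": 0},
    {"travel": [0, 0, 0], "turn": 0},
    {"travel": [0, 0, 0], "turn": 0},
    {"travel": [0, 0, 0], "turn": 0},
    {"travel": [0, 0, 0], "turn": 0},
    {"travel": [0, 0, 0], "turn": 0}
  ]
}}

```text
clock: 18.75
tcp_pos: [0.6453, -0.0844, 0.0401]
ee_rot: [[0.994, -0.002, -0.107], [0.107, 0.0, 0.994], [-0.002, -1.0, 0.0]]
ft_force: [-5.5, -2.3, -0.5]
gripper_width: 0.324
```

Request:
{"name": "move_arm", "arguments": {
  "series": [
    {"travel": [0, 0, 0], "turn": 0},
    {"travel": [0, 0, 0], "turn": 0},
    {"travel": [0, 0, 0], "turn": 0},
    {"travel": [0, 0, 0], "turn": 0},
    {"travel": [0, 0, 0], "turn": 0},
    {"travel": [0, 0, 0], "turn": 0},
    {"travel": [0, 0, 0], "turn": 0},
    {"travel": [0, 0, 0], "turn": 0}
  ]
}}

```text
clock: 19.42
tcp_pos: [0.6453, -0.0844, 0.0401]
ee_rot: [[0.994, -0.002, -0.107], [0.107, 0.0, 0.994], [-0.002, -1.0, 0.0]]
ft_force: [-5.0, -1.6, -1.0]
gripper_width: 0.32
```

```bash
python3 chk.py w10
```

```text
19.4167 [645.34 -84.36  40.11] [ 0.99  0.11 -0.  ] 0.32034070457506214 [-4.98 -1.65 -0.97]
tcp V [ 72.02 -63.02]
head 1216 X [50.57 73.19 97.17] Y [-71.62 -53.48 -50.17]
blank 13936 X [-28.12  -1.06  25.21] Y [-23.06   4.36  29.45]
((-1.3060978651046753, 3.01413893699646), 30.268356323242188)
fixed tall top 1862 X [47.18 72.77 99.95] Y [-44.33 -39.82 -36.12]
moving low top 4748 X [-23.7    2.74  38.61] Y [36.61 44.91 54.42]
stop 465 X [27.56 36.61 42.32] Y [-27.72 -21.72 -16.21]
```

Request:
{"name": "move_arm", "arguments": {
  "series": [
    {"travel": [0, 0, 0], "turn": 0},
    {"travel": [0, 0, 0], "turn": 0},
    {"travel": [0, 0, 0], "turn": 0},
    {"travel": [0, 0, 0], "turn": 0},
    {"travel": [0, 0, 0], "turn": 0},
    {"travel": [0, 0, 0], "turn": 0},
    {"travel": [0, 0, 0], "turn": 0},
    {"travel": [0, 0, 0], "turn": 0}
  ]
}}

```text
clock: 20.13
tcp_pos: [0.6453, -0.0843, 0.0401]
ee_rot: [[0.994, -0.002, -0.107], [0.107, 0.0, 0.994], [-0.002, -1.0, 0.0]]
ft_force: [-5.5, -0.9, 0.2]
gripper_width: 0.322
```

Request:
{"name": "move_arm", "arguments": {
  "series": [
    {"travel": [0, 0, 0], "turn": 0},
    {"travel": [0, 0, 0], "turn": 0},
    {"travel": [0, 0, 0], "turn": 0},
    {"travel": [0, 0, 0], "turn": 0},
    {"travel": [0, 0, 0], "turn": 0},
    {"travel": [0, 0, 0], "turn": 0},
    {"travel": [0, 0, 0], "turn": 0},
    {"travel": [0, 0, 0], "turn": 0}
  ]
}}

```text
clock: 20.8
tcp_pos: [0.6453, -0.0843, 0.0401]
ee_rot: [[0.994, -0.002, -0.107], [0.107, 0.0, 0.994], [-0.002, -1.0, 0.0]]
ft_force: [-5.4, -1.2, 0.5]
gripper_width: 0.326
```

Request:
{"name": "move_arm", "arguments": {
  "series": [
    {"travel": [0, 0, 0], "turn": 0},
    {"travel": [0, 0, 0], "turn": 0},
    {"travel": [0, 0, 0], "turn": 0},
    {"travel": [0, 0, 0], "turn": 0},
    {"travel": [0, 0, 0], "turn": 0},
    {"travel": [0, 0, 0], "turn": 0},
    {"travel": [0, 0, 0], "turn": 0},
    {"travel": [0, 0, 0], "turn": 0}
  ]
}}

```text
clock: 21.47
tcp_pos: [0.6453, -0.0844, 0.0401]
ee_rot: [[0.994, -0.002, -0.107], [0.107, 0.0, 0.994], [-0.002, -1.0, 0.0]]
ft_force: [-4.4, -1.4, 0.7]
gripper_width: 0.322
```

Request:
{"name": "move_arm", "arguments": {
  "series": [
    {"travel": [0, 0, 0], "turn": 0},
    {"travel": [0, 0, 0], "turn": 0},
    {"travel": [0, 0, 0], "turn": 0},
    {"travel": [0, 0, 0], "turn": 0},
    {"travel": [0, 0, 0], "turn": 0},
    {"travel": [0, 0, 0], "turn": 0},
    {"travel": [0, 0, 0], "turn": 0},
    {"travel": [0, 0, 0], "turn": 0}
  ]
}}

```text
clock: 22.13
tcp_pos: [0.6453, -0.0844, 0.0401]
ee_rot: [[0.994, -0.002, -0.107], [0.107, -0.0, 0.994], [-0.002, -1.0, 0.0]]
ft_force: [-5.1, -1.3, -0.4]
gripper_width: 0.327
```

Request:
{"name": "move_arm", "arguments": {
  "series": [
    {"travel": [0, 0, 0], "turn": 0},
    {"travel": [0, 0, 0], "turn": 0},
    {"travel": [0, 0, 0], "turn": 0},
    {"travel": [0, 0, 0], "turn": 0},
    {"travel": [0, 0, 0], "turn": 0},
    {"travel": [0, 0, 0], "turn": 0},
    {"travel": [0, 0, 0], "turn": 0},
    {"travel": [0, 0, 0], "turn": 0}
  ]
}}

```text
clock: 22.8
tcp_pos: [0.6453, -0.0844, 0.0401]
ee_rot: [[0.994, -0.002, -0.107], [0.107, -0.0, 0.994], [-0.002, -1.0, 0.0]]
ft_force: [-5.2, -1.8, 0.4]
gripper_width: 0.327
```

```bash
python3 chk.py w11
```

```text
22.8 [645.34 -84.38  40.12] [ 0.99  0.11 -0.  ] 0.3265789528751917 [-5.18 -1.82  0.44]
tcp V [ 72.02 -63.03]
head 1210 X [50.48 73.65 97.21] Y [-71.6  -53.42 -50.17]
blank 13731 X [-28.25  -1.04  25.37] Y [-25.91   1.8   26.54]
((-1.380906105041504, -0.07967662811279297), 30.38109588623047)
fixed tall top 1849 X [46.86 73.19 99.87] Y [-44.39 -39.83 -36.29]
moving low top 4627 X [-23.73   2.56  38.84] Y [31.16 39.3  49.28]
stop 458 X [23.81 36.43 42.35] Y [-27.73 -21.75 -16.28]
```

Request:
{"name": "move_arm", "arguments": {
  "series": [
    {"travel": [0, 0, 0], "turn": 0},
    {"travel": [0, 0, 0], "turn": 0},
    {"travel": [0, 0, 0], "turn": 0},
    {"travel": [0, 0, 0], "turn": 0},
    {"travel": [0, 0, 0], "turn": 0},
    {"travel": [0, 0, 0], "turn": 0},
    {"travel": [0, 0, 0], "turn": 0},
    {"travel": [0, 0, 0], "turn": 0}
  ]
}}

```text
clock: 23.52
tcp_pos: [0.6453, -0.0844, 0.0401]
ee_rot: [[0.994, -0.002, -0.107], [0.107, 0.0, 0.994], [-0.002, -1.0, 0.0]]
ft_force: [-5.3, -1.1, 0.7]
gripper_width: 0.321
```

Request:
{"name": "move_arm", "arguments": {
  "series": [
    {"travel": [0, 0, 0], "turn": 0},
    {"travel": [0, 0, 0], "turn": 0},
    {"travel": [0, 0, 0], "turn": 0},
    {"travel": [0, 0, 0], "turn": 0},
    {"travel": [0, 0, 0], "turn": 0},
    {"travel": [0, 0, 0], "turn": 0},
    {"travel": [0, 0, 0], "turn": 0},
    {"travel": [0, 0, 0], "turn": 0}
  ]
}}

```text
clock: 24.18
tcp_pos: [0.6453, -0.0844, 0.0401]
ee_rot: [[0.994, -0.002, -0.107], [0.107, 0.0, 0.994], [-0.002, -1.0, 0.0]]
ft_force: [-5.3, -1.3, 0.3]
gripper_width: 0.324
```

```bash
python3 chk.py w12
```

```text
24.1833 [645.33 -84.36  40.12] [ 0.99  0.11 -0.  ] 0.3241345980836298 [-5.33 -1.29  0.3 ]
tcp V [ 72.02 -63.01]
head 1204 X [50.47 73.65 97.24] Y [-71.58 -53.52 -50.21]
blank 13716 X [-28.06  -1.02  25.15] Y [-25.89   1.83  26.56]
((-1.6522473096847534, -0.18545132875442505), 30.298583984375)
fixed tall top 1878 X [ 47.37  73.19 100.46] Y [-44.3  -39.79 -36.16]
moving low top 4583 X [-23.72   2.6   38.7 ] Y [31.1  39.35 49.3 ]
stop 457 X [22.73 36.28 42.23] Y [-27.83 -21.57 -16.2 ]
```

View pics/w12.png

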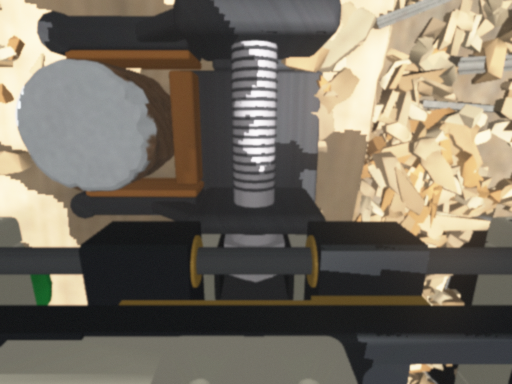

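The last view shows the blank at (88,125) held between both jaw faces and up against the stop. The fingers are shut on the bolt head at (255,255). The jaw has stalled, so I'm handing in.

```bash
python3 -c "
from bench import *
print(hand_in()); o=get_obs(); print(o['clock'],o['gripper_width'])"
```

```text
the job is handed in; nothing more can be done
None
the job is handed in; nothing more can be done
```

The blank is clamped in the vise and the gripper is still holding the bolt head. I handed the job in at about 24 s of the 72 s allowed.

- **Sliding the blank:** I gripped it above jaw height and slid it along the bench between the jaws until it met the stop at about 8 N. After release it measured about 1.5 mm short, so I pushed it again, low down, with the shut fingers. It met firm resistance at about 5 N after moving only about 0.3 mm.
- **Clamping:** I gripped the bolt head across its flats from above, with 38 N set. The opening read about 30 mm, which matches the head. The jaw closed at about 1.7 mm/s.

**Last checks:**
- The jaw face sat at y ≈ 31 mm and did not move between 22.8 s and 24.2 s, so the driver had stalled on the blank.
- The blank's centre was at y ≈ 0, the grip was steady and the wrist force was about 5 N.
- **One disagreement:** the wrist camera still put the blank's centre at x ≈ -1.5 mm, not 0. I took this as measurement bias, because the push test showed it against the stop.
- I did not re-measure the other things on the bench, but nothing in the moves or forces suggested any contact with them.

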